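Free the stuck taper stopper of a leaning buffer bottle

TASK

The green-headed stopper of the amber bottle that leans in the blue cradle is stuck in its tapered neck. Twist it by its flat head, either way, until it breaks free, draw it out along the neck, and set it down gently, not dropped, inside the red tray, then let go. Leave the tip box, the tube rack and the jar where they are.

Things in the scene. Friction and masses are not known exactly. Their poses are not given: they have to be found in the camera images.
- stand: Blue cradle, fixed, holding the bottle. Origin on the bench right below the bottle's mouth; x level, away from the mouth; z up. Base plate 225 x 130 mm, 12 mm thick, x from -52 to 173 mm; two cheeks at y = +-52 mm, 135 mm high.
- bottle: Amber bottle, white label, fixed, leaning 32 deg (0.56 rad) from vertical, mouth roughly towards the robot. Origin: centre of the mouth at the rim, 205 mm above the bench. z: out of the mouth along the neck; y: level; x: up and away. Body 88 mm across, 195 mm long; neck 43 mm across at the rim, 42 mm long, its tapered hole 34 mm wide at the mouth; two pips at +-y, 24 mm down, hold the stopper's foot.
- stopper: Loose taper stopper, about 90 g, seated in the bottle, at first with its axes along the bottle's. Origin: centre of the underside of its round green flange (42 mm across, 6 mm thick), resting on the rim. z: towards its head. Below the flange: white taper 32 to 30 mm across, 20 mm long, a waist 18 mm across, and a steel foot 26 mm (y) by 10 mm (x), its flat underside 33 mm below the origin.
- stopper_head (a point): Middle of the stopper's flat green head, 21 mm above the flange's underside, axes as the stopper's. Head 28 mm along x, 12 mm thick along y (take it across this), from 6 to 36 mm above the flange's underside. Pulled alone it rises 1 to 2 mm and stops. It turns about z, either way, against about 0.2 N m, and is free once turned about 40 deg; 50 to 90 deg is safe.
- stopper_foot (a point): Centre of the underside of the stopper's foot, 33 mm below the flange's underside. Drawing the freed stopper 35 mm along the bottle's z lifts the foot clear of the mouth. The stopper can stand on its foot on a level surface, or lie on its side.
- tray: Shallow red square tray, fixed, 170 x 170 mm outside, walls 16 mm high and 4 mm thick, floor 4 mm thick. Origin: centre of its underside on the bench, z up.
- tip_box: Orange box of pipette tips, 85 x 115 mm, 49 mm high, loose bystander. Origin: centre of its underside.
- tube_rack: Metal rack of white tubes with red and blue caps, 70 x 120 mm, 84 mm high, loose bystander. Origin: centre of its underside.
- jar: Small jar with a blue lid, 56 mm across, 85 mm high, loose bystander. Origin: centre of its underside.
Not all that is in view belongs to the job. Leave any pink look-alike of the stopper alone. Several things have the shape of the tray; the one meant has the colours described above.

How it is judged:
On the way, in this order (a step that is already met when the one before it is completed fails the run):
1. the stopper has been turned at least 30 deg in its seat, not yet drawn out (angle between the y axis of stopper and the y axis of bottle, either way round above 0.52 rad and z of stopper in the frame of bottle below 0.012 m and distance between stopper and bottle below 0.015 m).
2. the stopper is drawn out of the neck, in the gripper (z of stopper in the frame of bottle above 0.036 m and contact force between stopper and the fingers above 0.5 N), for 0.1 s.
At the end, for the whole second after the job is handed in: The stopper is at rest in the red tray, standing on its foot or lying down, with both its head and its foot within the tray's walls, its flange no higher than 50 mm above the bench, and it has been let go (x of stopper_head in the frame of tray between -0.082 and 0.082 m and y of stopper_head in the frame of tray between -0.082 and 0.082 m and x of stopper_foot in the frame of tray between -0.082 and 0.082 m and y of stopper_foot in the frame of tray between -0.082 and 0.082 m and z of stopper in the frame of tray below 0.05 m and linear speed of stopper below 0.02 m/s and angular speed of stopper below 0.3 rad/s and contact force between stopper and tray above 0.2 N); the robot touches nothing.
It fails at once if the stopper is dropped or thrown: moving faster than 0.7 m/s out of the fingers (a fall of some 25 mm) (contact force between stopper and the fingers below 0.05 N and linear speed of stopper above 0.7 m/s).
It fails at once if the tip box is displaced by more than 25 mm (distance of tip_box from where it was at the start of the episode above 0.025 m).
It fails at once if the tube rack is displaced by more than 25 mm (distance of tube_rack from where it was at the start of the episode above 0.025 m).
It fails at once if the jar is displaced by more than 25 mm (distance of jar from where it was at the start of the episode above 0.025 m).
It also fails if it takes over 42 s, if anything falls off the work surface, if the arm or the gripper's body presses on something with over 40 N, if the wrist force passes 120 N, or if a joint passes its speed limit or range.

ROBOT

A 6-joint arm with a two-finger parallel gripper is mounted at the origin on the work surface. World frame = base frame: x ahead of the robot, y to its left, z up, the work surface at z = 0. Lengths are in m, angles in rad, forces in N, time in s.
With the tool pointing down it reaches from about 0.275 to 0.75 m from the base axis. Payload 10.2 kg.
Tool frame: the origin (TCP) lies on the centre line of the jaws, within the pads' length; the fingertips stand ahead of it and the grasp point (between the pads) lies 2 mm behind it (r.finger_overhang is the z of the fingertips in the tool frame, in m); z points along the fingers, x is the direction in which the jaws open and shut, and the axes are right-handed (so a half turn about z gives the same grasp; the last joint's range is limited). The gripper opens to 85 mm and grips with 20 to 120 N. Pads are 22 mm wide; open, the fingers measure 114 mm over their backs; the gripper's body (76 mm by 85 mm) begins 54 mm behind the grasp point. The pads swing forward as they close: fully open they stand 13 mm farther back than shut.
Start: joints at [-1.565, 0.313, 1.498, -0, 1.331, -0.223], TCP at [0.119, -0.511, 0.248] pointing down, gripper open.
Joint ranges: [-2.94, 2.94], [-0.97, 2.17], [0.19, 2.56], [-1.23, 4.37], [0.02, 3.11], [-2.88, 2.88]. Speed limits (rad/s): [2.39, 2.39, 3.01, 3.14, 3.14, 3.14].

INTERFACE

Orientations are given as a unit quaternion [x, y, z, w].
In Python, from cell import monitor, optics, r gives the robot as it stands. The module is installed in compiled form; this text tells all that it offers.
- The arm moves only by the tool play_rows, never from a script. Its argument "series" is a list that holds one entry, the list of rows, each a list of 7 numbers: the finger opening in mm, from 0 to 85.4, then the shift along the tool's x, y, z in units of 40 mm (1.0 is 40 mm), then the turn, a rotation vector about the tool's x, y, z in degrees. In form: [[[gripper, x, y, z, ax, ay, az], ...]]. A call has 1 to 20 rows; each row shifts and turns the commanded pose from where the row before left it, along the tool's axes as they then stand; what a row does not reach is not made up. A row lasts 1/10 s, in which the tool goes at most 50 mm and 8.59 degrees, less where a joint would pass 70% of its speed; a pose out of reach is approached as far as the arm can. A call is refused whole if a number of a shift passes 1 or a number of a turn 8.59, either way. A call with a gripper value outside its range is refused whole. The fingers move at their own pace and stop on an object; the grip force is fixed at half the most. Time passes only in rows, so rows that do not move let the fingers close. It gives the time, the measured TCP pose, the force and the opening at its end, in the units of the state.
- monitor.read_state(): the state, without advancing time (a new reading comes with each control period).
- optics.capture(name): name is "scene" or "top"; returns a dict with "img" (400x640x3 uint8, blue, green, red), "range_z" (400x640 float32, m along the optical axis (not along the pixel's ray), 0 where there is no reading), "camera_matrix" (3x3 intrinsics, pixels), "T" (4x4, takes a point from camera to world coordinates). Camera axes: x right, y up, looking along -z (the intrinsics and any distortion apply to the point x, -y, -z); pixel columns grow to the right and rows downward; lengths in m; the calibration is good to about 2 mm. A picture is of the moment at which its call begins.
- r.hand_in(): hands the job in, once; it reports no verdict.
The state is a dict: "time_s": time; "joint_pos": joint angles; "qvel": joint speeds; "joint_torque": joint torques, N m; "eef_pos": TCP position; "tool_rot": TCP orientation; "ft_force": force on the tool from outside, world axes, zero at the start; "moment": the same for the moment, N m; "finger_gap": finger opening in m.
Only numpy, scipy, OpenCV 4.12 (cv2) and the standard library are available. Lean on these libraries where they do the work, as an engineer would, in place of code of your own. Each camera call takes 0.05 s, during which the arm holds its last target.

## Working session

There is one attempt and no reset: what is moved stays moved. The work goes in short steps, Python scripts to look and compute and a tool call to move; the robot and the scene stay as the last step left them, time stands still between calls to the robot, and variables do not carry over. Pictures are saved under pics/ and viewed, and the job is handed in when it is done.

Besides the shell and the picture viewer there is one more tool, called after "Emit:" as name(argument=value, ...) on one line, values as JSON. play_rows: Moves the arm, as the interface text tells. Its arguments: {"type":"object","properties":{"series":{"type":"array","items":{"type":"array","items":{"type":"array","items":{"type":"number"}}}}},"required":["series"]}

```bash
mkdir -p pics; cat > h.py <<'E'
import numpy as np,cv2
from cell import monitor,optics,r
def cap(n,f):
    c=optics.capture(n); cv2.imwrite(f'pics/{f}.png',c['img']); np.savez(f'pics/{f}.npz',**{k:np.asarray(v) for k,v in c.items()}); return c
def world(c,u,v,d=None):
    if d is None:d=c['range_z'][int(v),int(u)]
    K=c['camera_matrix'];p=np.array([(u-K[0,2])/K[0,0]*d,-(v-K[1,2])/K[1,1]*d,-d,1])
    return (c['T']@p)[:3]
E
python3 - <<'E'
from h import *
for n in('scene','top'):
    c=cap(n,n+'0');print(n,c.keys(),c['camera_matrix'],c['T'])
print(monitor.read_state(), r.finger_overhang)
E
```

```text
scene dict_keys(['img', 'range_z', 'camera_matrix', 'T']) [[363.70777976   0.         321.7767344 ]
 [  0.         363.70777976 198.52166397]
 [  0.           0.           1.        ]] [[ 0.83894366 -0.40309224  0.36563668  0.95239396]
 [ 0.54420579  0.62592692 -0.55861933 -0.58028439]
 [-0.00368673  0.66763174  0.74448255  0.95604628]
 [ 0.          0.          0.          1.        ]]
top dict_keys(['img', 'range_z', 'camera_matrix', 'T']) [[435.71161245   0.         319.49736906]
 [  0.         435.71161245 200.92249724]
 [  0.           0.           1.        ]] [[ 0.00395474  0.99122131 -0.13215399  0.37865846]
 [-0.99998497  0.00341823 -0.00428633 -0.01035483]
 [-0.00379697  0.13216895  0.99121993  1.51521336]
 [ 0.          0.          0.          1.        ]]
{'time_s': 0.1, 'joint_pos': array([-1.56537333e+00,  3.13382656e-01,  1.49840341e+00,  1.09997167e-05,
        1.33097823e+00, -2.23407566e-01]), 'qvel': array([ 2.44692095e-04, -4.41631876e-03, -4.68977467e-05, -2.25518772e-03,
       -1.89521503e-04, -6.21908023e-04]), 'joint_torque': array([ 3.81985723e-03, -4.12896037e+01, -2.60136187e+01, -8.33370927e-05,
        3.03662622e-03, -3.20663219e-05]), 'eef_pos': array([ 0.11907593, -0.51109116,  0.24778219]), 'tool_rot': array([ 7.83209982e-01, -6.21757011e-01, -3.62552860e-04, -4.60180625e-04]), 'ft_force': array([ 0.46159525, -0.46434221, -0.6413679 ]), 'moment': array([-0.00604208,  0.00184206, -0.00077073]), 'finger_gap': 0.08532932121913618} 0.017
```

View pics/scene0.png

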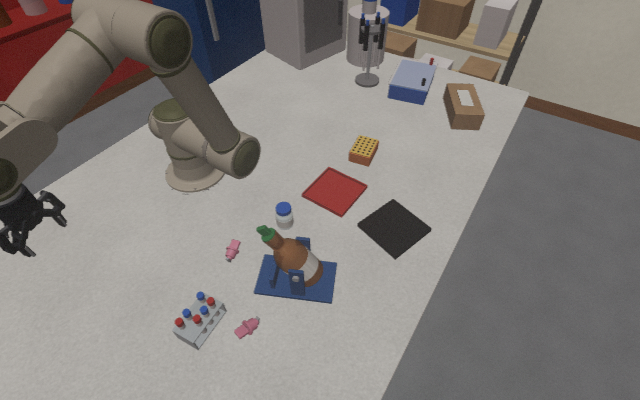

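View pics/top0.png

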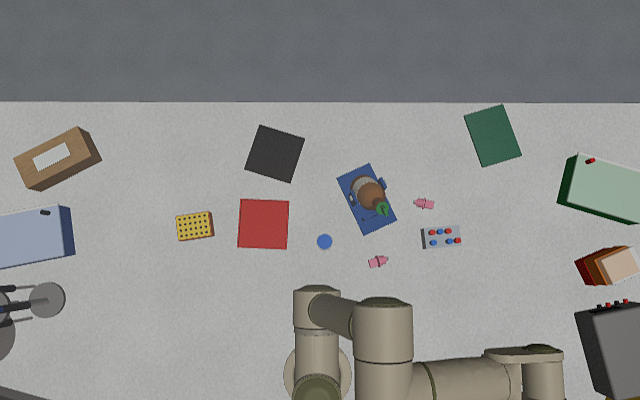

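The scene shows the amber bottle with its green stopper at top (382,209) and scene (268,233). There are three tray-shaped things: red at top (263,224), black (275,153) and dark green (492,135). The red one fits the description. The pink look-alikes are at top (424,203) and (378,262), and I'll leave those alone. Next I'll enlarge.

```bash
python3 - <<'E'
from h import *
t=cv2.imread('pics/top0.png');s=cv2.imread('pics/scene0.png')
cv2.imwrite('pics/tc.png',cv2.resize(t[155:245,325:405],None,fx=6,fy=6,interpolation=cv2.INTER_CUBIC))
cv2.imwrite('pics/sc.png',cv2.resize(s[215:305,245:345],None,fx=6,fy=6,interpolation=cv2.INTER_CUBIC))
cv2.imwrite('pics/tr.png',cv2.resize(t[190:260,225:345],None,fx=6,fy=6,interpolation=cv2.INTER_CUBIC))
T=np.load('pics/top0.npz')
for n,u,v in [('tray',263,224),('trc',239,198),('trc',289,200),('trc',287,249),('trc',237,248),('jar',324,241),('tip',195,226),('rack',440,237),('head',382,209),('b',345,175),('b',372,235)]: print(n,world(T,u,v).round(3))
# green points
for nm in('top','scene'):
    T=np.load(f'pics/{nm}0.npz');h=cv2.cvtColor(T['img'],cv2.COLOR_BGR2HSV)
    m=(h[...,0]>45)&(h[...,0]<85)&(h[...,1]>110)
    sl=np.zeros_like(m)
    if nm=='top': sl[195:222,370:395]=1
    else: sl[222:250,252:285]=1
    vs,us=np.where(m&sl); P=np.array([world(T,u,v) for u,v in zip(us,vs)])
    print(nm,len(P),us.min(),us.max(),vs.min(),vs.max()); np.save(f'pics/g_{nm}.npy',P)
    print(P.round(3)[::max(1,len(P)//40)])
E
```

```text
tray [0.499 0.192 0.004]
trc [ 0.59   0.279 -0.001]
trc [0.584 0.103 0.   ]
trc [ 0.413  0.108 -0.003]
trc [ 0.415  0.281 -0.   ]
jar [ 0.437 -0.019  0.084]
tip [0.487 0.416 0.048]
rack [ 0.454 -0.409  0.047]
head [ 0.526 -0.19   0.233]
b [ 0.672 -0.093  0.01 ]
b [ 0.462 -0.186  0.001]
top 97 376 388 202 215
[[ 0.549 -0.192  0.22 ]
 [ 0.546 -0.186  0.218]
 [ 0.546 -0.192  0.219]
 [ 0.546 -0.198  0.218]
 [ 0.546 -0.204  0.218]
 [ 0.543 -0.184  0.215]
 [ 0.543 -0.189  0.218]
 [ 0.543 -0.195  0.22 ]
 [ 0.543 -0.202  0.215]
 [ 0.544 -0.209  0.207]
 [ 0.539 -0.18   0.223]
 [ 0.541 -0.199  0.212]
 [ 0.541 -0.205  0.21 ]
 [ 0.541 -0.212  0.209]
 [ 0.537 -0.181  0.215]
 [ 0.538 -0.202  0.211]
 [ 0.538 -0.209  0.207]
 [ 0.534 -0.174  0.215]
 [ 0.535 -0.181  0.212]
 [ 0.535 -0.205  0.209]
 [ 0.535 -0.212  0.209]
 [ 0.532 -0.178  0.212]
 [ 0.531 -0.184  0.214]
 [ 0.528 -0.195  0.24 ]
 [ 0.533 -0.209  0.204]
 [ 0.529 -0.175  0.211]
 [ 0.528 -0.181  0.214]
 [ 0.529 -0.187  0.209]
 [ 0.525 -0.198  0.239]
 [ 0.53  -0.21   0.201]
 [ 0.526 -0.175  0.207]
 [ 0.526 -0.181  0.209]
 [ 0.526 -0.187  0.208]
 [ 0.523 -0.199  0.235]
 [ 0.523 -0.205  0.231]
 [ 0.523 -0.181  0.21 ]
 [ 0.523 -0.188  0.204]
 [ 0.52  -0.195  0.239]
 [ 0.52  -0.202  0.232]
 [ 0.52  -0.179  0.205]
 [ 0.52  -0.184  0.209]
 [ 0.52  -0.19   0.207]
 [ 0.517 -0.201  0.236]
 [ 0.517 -0.184  0.206]
 [ 0.518 -0.191  0.202]
 [ 0.514 -0.199  0.232]
 [ 0.514 -0.205  0.232]
 [ 0.512 -0.202  0.23 ]
 [ 0.508 -0.202  0.232]]Traceback (most recent call last):
  File "<stdin>", line 16, in <module>
    return umr_minimum(a, axis, None, out, keepdims, initial, where)
ValueError: zero-size array to reduction operation minimum which has no identity
```

View pics/tc.png

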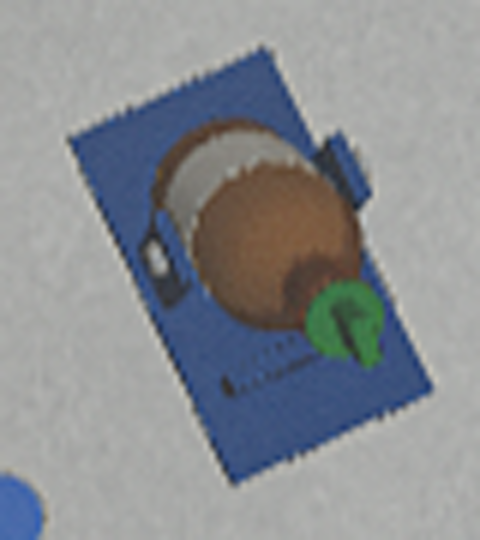

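View pics/sc.png

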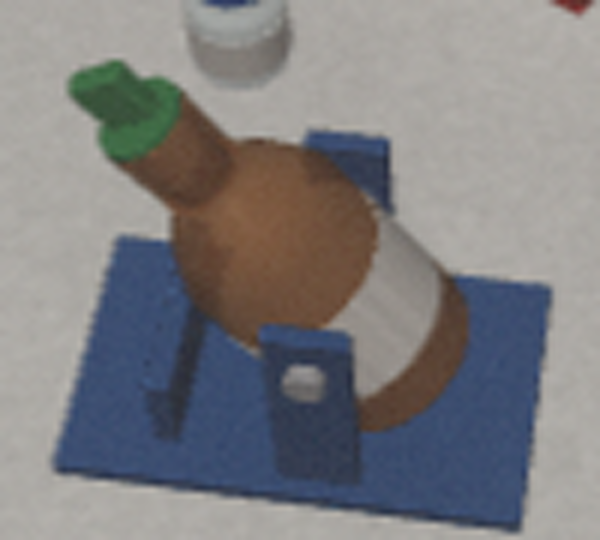

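View pics/tr.png

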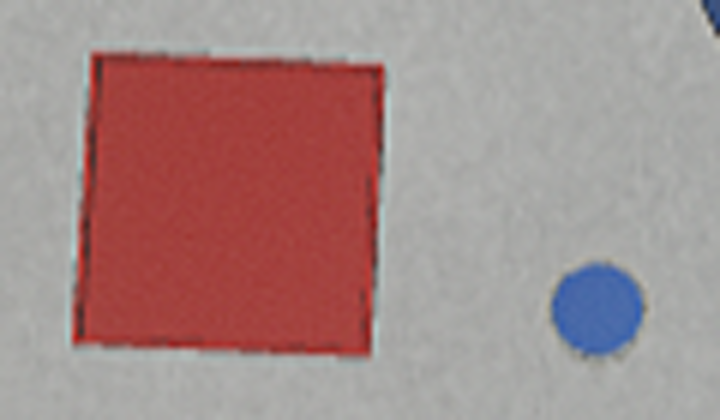

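```bash
cat >> h.py <<'E'
def onplane(c,u,v,z):
    a=c['T'][:3,3];b=world(c,u,v,1.0);return a+(b-a)*(z-a[2])/(b-a)[2]
E
python3 - <<'E'
from h import *
T=np.load('pics/top0.npz');S=np.load('pics/scene0.npz')
top=[onplane(T,325+u/6,155+v/6,.012) for u,v in[(266,46),(68,138),(235,485),(432,388)]]
sc=[onplane(S,245+u/6,215+v/6,.012) for u,v in[(552,288),(520,528),(57,470),(118,238)]]
# order far-right? print
for n,P in(('top',top),('scene',sc)):
    P=np.array(P);print(n,P.round(4).tolist())
    print([round(float(np.linalg.norm(P[i]-P[(i+1)%4])),4) for i in range(4)])
    c=P.mean(0)
    if n=='top': d=(P[0]+P[1]-P[2]-P[3])/2
    else: d=(P[0]+P[1]-P[2]-P[3])/2
    d=d/np.linalg.norm(d);yaw=np.arctan2(d[1],d[0]);m=c-d*.0605
    print('center',c,'yaw deg',np.degrees(yaw),'mouth xy',m)
tr=[onplane(T,225+u/6,190+v/6,.016) for u,v in[(92,53),(385,65),(371,356),(73,345)]]
print(np.array(tr).round(4),np.mean(tr,0))
for i in range(4):print(np.linalg.norm(tr[i]-tr[(i+1)%4]))
# scene green
h=cv2.cvtColor(S['img'],cv2.COLOR_BGR2HSV);print(h[236,263],h[236,269])
ms=((h[...,0]>50)&(h[...,0]<90)&(h[...,1]>80));ms[:220]=0;ms[250:]=0;ms[:,:250]=0;ms[:,285:]=0
vs,us=np.where(ms);print(len(us))
P=np.array([world(S,u,v) for u,v in zip(us,vs)]);np.save('pics/g_scene.npy',P)
G=np.load('pics/g_top.npy')
m=np.array([*( (c:=0) or ()),]) if 0 else None
for n,Q in(('top',G),('scene',P)):
  for yaw,mo in((None,None),):
    pass
np.save('pics/x.npy',0)
E
```

```text
top [[0.7155, -0.1788, 0.012], [0.6603, -0.0625, 0.012], [0.4584, -0.1581, 0.012], [0.5146, -0.2721, 0.012]]
[0.1287, 0.2234, 0.1272, 0.2216]
center [ 0.58720634 -0.16788597  0.012     ] yaw deg 25.12691073355397 mouth xy [ 0.53243149 -0.19357576  0.012     ]
scene [[0.669, -0.0657, 0.012], [0.7235, -0.1834, 0.012], [0.5248, -0.2771, 0.012], [0.4674, -0.1606, 0.012]]
[0.1298, 0.2197, 0.1299, 0.2229]
center [ 0.59616378 -0.17169266  0.012     ] yaw deg 25.21870736897882 mouth xy [ 0.54143016 -0.19747018  0.012     ]
[[0.5849 0.2713 0.016 ]
 [0.5785 0.1014 0.016 ]
 [0.411  0.1072 0.016 ]
 [0.4166 0.2775 0.016 ]] [0.49777129 0.18937011 0.016     ]
0.17000200938780535
0.16754205509165657
0.1703333509927738
0.16839917657591874
[64 87 91] [ 63 106 106]
136
```

```bash
cat > fit.py <<'E'
from h import *
from scipy.optimize import least_squares
from scipy.spatial.transform import Rotation as Rn
tilt=np.radians(32)
def bot(m,yaw):
    # stand x=(cos,sin,0); bottle z = -x*sin(tilt)+z*cos ; x = up and away
    return Rn.from_euler('z',yaw).as_matrix()@np.array([[np.cos(tilt),0,-np.sin(tilt)],[0,1,0],[np.sin(tilt),0,np.cos(tilt)]])
def sdf(q):
    d=np.stack([np.hypot(q[:,0],q[:,1])-.021,np.abs(q[:,2]-.003)-.003],1)
    a=np.linalg.norm(np.maximum(d,0),axis=1)+np.minimum(d.max(1),0)
    e=np.abs(q-[0,0,.021])-[.014,.006,.015]
    b=np.linalg.norm(np.maximum(e,0),axis=1)+np.minimum(e.max(1),0)
    return np.minimum(a,b)
G={'top':np.load('pics/g_top.npy'),'scene':np.load('pics/g_scene.npy')}
def res(p,P): 
    return sdf((P-p[:3])@bot(p[:3],p[3]))
for n,P in list(G.items())+[('both',np.vstack(list(G.values())))]:
    f=least_squares(lambda p:np.r_[res(p,P),1*(p[3]-.4394)],[.536,-.195,.205,.4394],loss='soft_l1',f_scale=.003,x_scale=.01)
    rr=res(f.x,P);print(n,f.x[:3].round(4),np.degrees(f.x[3]).round(1),'rms mm',1e3*np.sqrt(np.mean(rr**2)))
E
python3 fit.py
python3 - <<'E'
from h import *
from fit import bot
for nm,x0,y0,w,hh in(('top',355,190,50,45),('scene',245,215,60,50)):
    C=np.load(f'pics/{nm}0.npz');im=cv2.resize(C['img'][y0:y0+hh,x0:x0+w],None,fx=8,fy=8,interpolation=cv2.INTER_CUBIC)
    for m,col in(([.5324,-.1936,.205],(0,0,255)),([.5414,-.1975,.205],(255,255,255)),([.537,-.1955,.205],(255,255,0))):
        R=bot(0,np.radians(25.15));a=np.linspace(0,6.283,50)
        L=[np.c_[.021*np.cos(a),.021*np.sin(a),0*a+.006]]+[np.array([[.014*i,.006*j,.036] for i,j in((1,1),(1,-1),(-1,-1),(-1,1),(1,1))])]
        for q in L:
            p=(np.c_[q@R.T+m,np.ones(len(q))])@np.linalg.inv(C['T']).T
            K=C['camera_matrix'];u=K[0,0]*p[:,0]/-p[:,2]+K[0,2];v=K[1,1]*-p[:,1]/-p[:,2]+K[1,2]
            pts=np.c_[(u-x0+.5)*8,(v-y0+.5)*8].round().astype(int)
            cv2.polylines(im,[pts],False,col,1)
    cv2.imwrite(f'pics/ov_{nm}.png',im)
E
```

```text
top [ 0.5365 -0.1945  0.2062] 25.2 rms mm 185.61660459413446
scene [ 0.5365 -0.1946  0.2038] 25.2 rms mm 78.06871793540729
both [ 0.5362 -0.1944  0.2046] 25.2 rms mm 133.90335001522936
top [ 0.5365 -0.1945  0.2062] 25.2 rms mm 185.61660459413446
scene [ 0.5365 -0.1946  0.2038] 25.2 rms mm 78.06871793540729
both [ 0.5362 -0.1944  0.2046] 25.2 rms mm 133.90335001522936
```

View pics/ov_top.png

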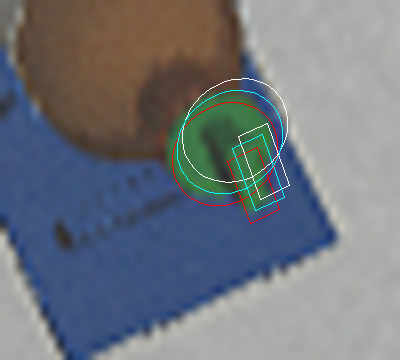

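View pics/ov_scene.png

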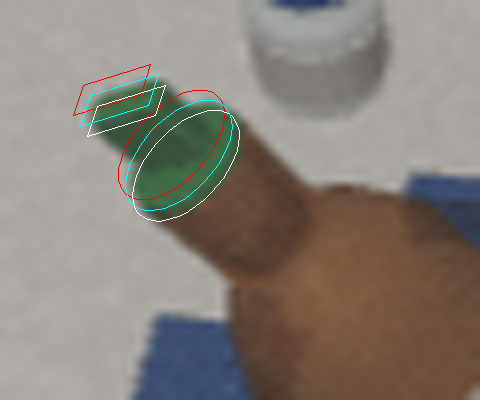

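Both depth fits agree on the mouth at about (0.536, -0.195, 0.205), yaw 25°, and the height matches the given 205 mm. The overlays straddle the stopper to within about 2 mm. Next I'll work out the approach.

```bash
cat > plan.py <<'E'
from h import *
from scipy.spatial.transform import Rotation as Rn
tilt=np.radians(32);YAW=np.radians(25.2);M=np.array([.536,-.195,.205])
B=Rn.from_euler('z',YAW).as_matrix()@np.array([[np.cos(tilt),0,-np.sin(tilt)],[0,1,0],[np.sin(tilt),0,np.cos(tilt)]])
def toolR(twist=0.): # tool z=-bottle z, tool x=-bottle y (twist deg about bottle z)
    R=np.c_[-B[:,1],-B[:,0],-B[:,2]]
    return Rn.from_rotvec(np.radians(twist)*B[:,2]).as_matrix()@R
def rows(pt,Rt,n,p0=None,R0=None):
    s=monitor.read_state()
    if p0 is None:p0=s['eef_pos'];R0=Rn.from_quat(s['tool_rot']).as_matrix()
    w=Rn.from_matrix(R0.T@Rt).as_rotvec()/n
    A=sum(Rn.from_rotvec(k*w).as_matrix() for k in range(n))
    t=np.linalg.solve(R0@A,pt-p0)
    print('n',n,'shift(units)',(t/.04).round(3),'turn deg',np.degrees(w).round(2),'dist',np.linalg.norm(pt-p0).round(3))
def st():
    s=monitor.read_state();R=Rn.from_quat(s['tool_rot']).as_matrix()
    print('t',s['time_s'],'p',s['eef_pos'].round(4),'q',s['joint_pos'].round(2),'F',s['ft_force'].round(1),'Mo',s['moment'].round(2),'gap',round(s['finger_gap'],4))
    b=B.T@(s['eef_pos']-M);e=np.degrees(Rn.from_matrix(toolR().T@R).as_rotvec()).round(2)
    print('TCP in bottle mm',(1e3*b).round(1),'rot err (tool axes deg)',e)
E
python3 - <<'E'
from plan import *
print(np.linalg.det(toolR()));st();rows(M+B@[0,0,.1],toolR(),20)
E
```

```text
1.0
t 0.1 p [ 0.1191 -0.5111  0.2478] q [-1.57  0.31  1.5   0.    1.33 -0.22] F [ 0.5 -0.5 -0.6] Mo [-0.01  0.   -0.  ] gap 0.0853
TCP in bottle mm [-411.4 -108.5  307.5] rot err (tool axes deg) [-31.86   3.31  11.79]
n 20 shift(units) [-0.2   -0.557  0.098] turn deg [ 1.59 -0.17 -0.59] dist 0.473
```

Emit:
play_rows(series=[[[60,-0.2,-0.557,0.098,1.59,-0.17,-0.59],[60,-0.2,-0.557,0.098,1.59,-0.17,-0.59],[60,-0.2,-0.557,0.098,1.59,-0.17,-0.59],[60,-0.2,-0.557,0.098,1.59,-0.17,-0.59],[60,-0.2,-0.557,0.098,1.59,-0.17,-0.59],[60,-0.2,-0.557,0.098,1.59,-0.17,-0.59],[60,-0.2,-0.557,0.098,1.59,-0.17,-0.59],[60,-0.2,-0.557,0.098,1.59,-0.17,-0.59],[60,-0.2,-0.557,0.098,1.59,-0.17,-0.59],[60,-0.2,-0.557,0.098,1.59,-0.17,-0.59],[60,-0.2,-0.557,0.098,1.59,-0.17,-0.59],[60,-0.2,-0.557,0.098,1.59,-0.17,-0.59],[60,-0.2,-0.557,0.098,1.59,-0.17,-0.59],[60,-0.2,-0.557,0.098,1.59,-0.17,-0.59],[60,-0.2,-0.557,0.098,1.59,-0.17,-0.59],[60,-0.2,-0.557,0.098,1.59,-0.17,-0.59],[60,-0.2,-0.557,0.098,1.59,-0.17,-0.59],[60,-0.2,-0.557,0.098,1.59,-0.17,-0.59],[60,-0.2,-0.557,0.098,1.59,-0.17,-0.59],[60,-0.2,-0.557,0.098,1.59,-0.17,-0.59]]])

```text
time_s: 2.1
eef_pos: [0.4888, -0.2152, 0.2906]
tool_rot: [0.812, -0.514, 0.147, -0.234]
ft_force: [0.7, 0.5, 0.3]
finger_gap: 0.0599
```

```bash
python3 - <<'E'
from plan import *
st();rows(M+B@[0,0,.1],toolR(),1)
cap('scene','s1');cap('top','t1')
for nm,x0,y0,w,hh in(('top',340,170,80,70),('scene',220,160,120,100)):
    cv2.imwrite(f'pics/{nm}1c.png',cv2.resize(cv2.imread(f'pics/{nm[0]}1.png')[y0:y0+hh,x0:x0+w],None,fx=6,fy=6,interpolation=2))
E
```

```text
t 2.1 p [ 0.4888 -0.2152  0.2906] q [-0.88  0.17  1.67  0.58  1.22  0.07] F [0.7 0.5 0.3] Mo [-0.12  0.22  0.04] gap 0.0599
TCP in bottle mm [ 1.8  1.8 99.8] rot err (tool axes deg) [ 0.05 -0.13 -0.08]
n 1 shift(units) [ 0.044  0.046 -0.006] turn deg [-0.05  0.13  0.08] dist 0.003
```

View pics/scene1c.png

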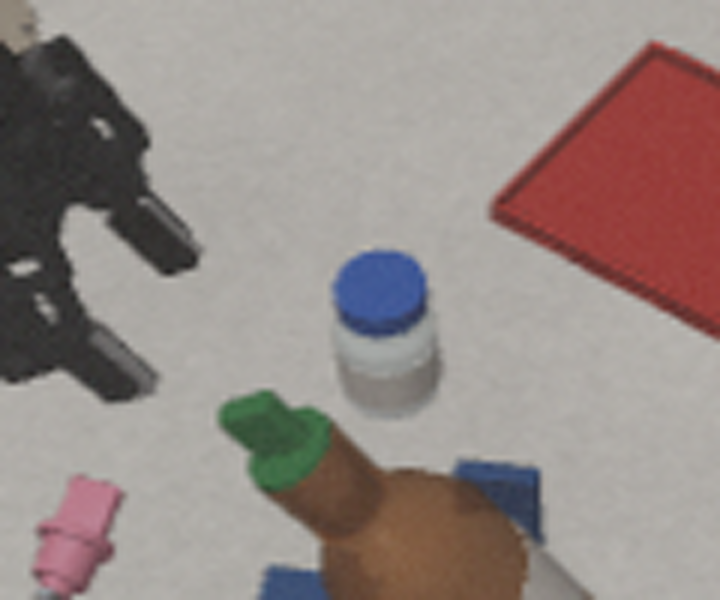

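View pics/top1c.png

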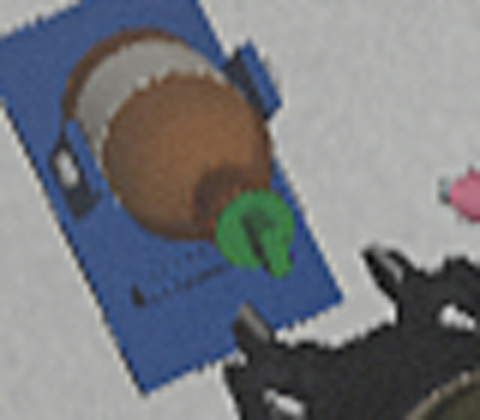

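The fingers straddle the line to the green head: tips at crop (160,380) and (195,258) in scene, and (245,315) and (380,250) in top. I'll check the tip projections against the pose, and that gives the camera-to-robot bias.

```bash
python3 - <<'E'
from plan import *
s=monitor.read_state();R=Rn.from_quat(s['tool_rot']).as_matrix();p=s['eef_pos']
for nm,x0,y0 in(('top',340,170),('scene',220,160)):
    C=np.load(f'pics/{nm[0]}1.npz');im=cv2.imread(f'pics/{nm}1c.png');K=C['camera_matrix']
    def pr(P):
        q=(np.r_[P,1]@np.linalg.inv(C['T']).T);return (int(((K[0,0]*q[0]/-q[2]+K[0,2])-x0+.5)*6),int(((K[1,1]*-q[1]/-q[2]+K[1,2])-y0+.5)*6))
    for z in (.005,.010,.017):
      for sx in(-1,1):
        for y in(-.011,.011): cv2.circle(im,pr(p+R@[sx*.03,y,z]),2,(0,255,255),-1)
    for z in np.arange(-.02,.12,.01): cv2.circle(im,pr(p+R@[0,0,z]),2,(0,0,255),-1)
    for z in np.arange(0,.12,.01): cv2.circle(im,pr(M+B@[0,0,z]),2,(255,255,255),-1)
    cv2.imwrite(f'pics/{nm}1d.png',im)
E
```

```text
(no output)
```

View pics/scene1d.png

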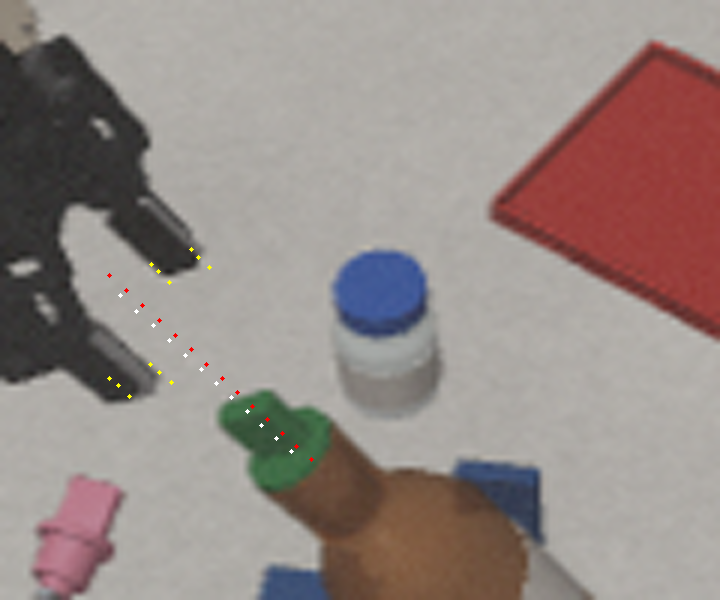

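View pics/top1d.png

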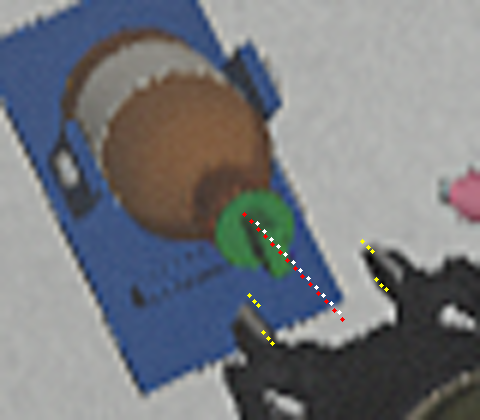

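Predicted and seen tips agree within about 2 mm, with the same bias as at the stopper. I'll go in along the neck axis.

Emit:
play_rows(series=[[[60,0.044,0.046,0.2,0,0,0],[60,0,0,0.4,0,0,0],[60,0,0,0.4,0,0,0],[60,0,0,0.4,0,0,0],[60,0,0,0.3,0,0,0],[60,0,0,0.1,0,0,0],[60,0,0,0,0,0,0],[40,0,0,0,0,0,0],[30,0,0,0,0,0,0]]])

```text
time_s: 3.1
eef_pos: [0.5216, -0.2038, 0.2287]
tool_rot: [0.812, -0.515, 0.148, -0.232]
ft_force: [-0.5, 1.2, -0.4]
finger_gap: 0.0315
```

```bash
python3 - <<'E'
from plan import *
st();rows(M+B@[0,0,.027],toolR(),1)
cap('scene','s2');cap('top','t2')
a=[cv2.resize(cv2.imread(f'pics/{f}.png')[y0:y0+60,x0:x0+64],None,fx=6,fy=6,interpolation=2) for f,x0,y0 in(('s2',240,200),('t2',355,180))]
cv2.imwrite('pics/c2.png',np.hstack(a))
E
```

```text
t 3.1 p [ 0.5216 -0.2038  0.2287] q [-0.81  0.27  1.71  0.61  1.06  0.04] F [-0.5  1.2 -0.4] Mo [-0.08  0.2  -0.01] gap 0.0315
TCP in bottle mm [-1.7 -1.8 29. ] rot err (tool axes deg) [-0.06  0.02 -0.03]
n 1 shift(units) [-0.046 -0.042  0.051] turn deg [ 0.06 -0.02  0.03] dist 0.003
```

View pics/c2.png

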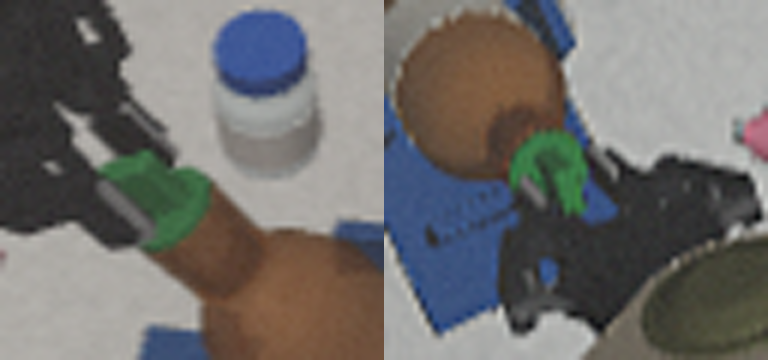

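The head sits centrally between the pads (left crop at about (145,190), right crop at about (565,175)). I'll correct the 2 mm over-correction and close.

Emit:
play_rows(series=[[[30,-0.045,-0.042,0.04,0,0,0],[24,0,0,0,0,0,0],[18,0,0,0,0,0,0],[14,0,0,0,0,0,0],[10,0,0,0,0,0,0],[0,0,0,0,0,0,0],[0,0,0,0,0,0,0],[0,0,0,0,0,0,0],[0,0,0,0,0,0,0]]])

```text
time_s: 4.1
eef_pos: [0.5229, -0.2009, 0.2278]
tool_rot: [0.812, -0.515, 0.147, -0.232]
ft_force: [-2.4, 0.2, 2.3]
finger_gap: 0.011
```

```bash
python3 - <<'E'
from plan import *
st()
s=monitor.read_state();R=Rn.from_quat(s['tool_rot']).as_matrix();print('tool F',(R.T@s['ft_force']).round(1),'M',(R.T@s['moment']).round(2))
E
```

```text
t 4.1 p [ 0.5229 -0.2009  0.2278] q [-0.8   0.27  1.71  0.61  1.05  0.05] F [-2.4  0.2  2.3] Mo [-0.09  0.41  0.07] gap 0.011
TCP in bottle mm [-0.2  0.2 27. ] rot err (tool axes deg) [-0.08 -0.03 -0.02]
tool F [-1.2  0.5 -3. ] M [-0.41 -0.12 -0.01]
```

The head is gripped with a gap of 11 mm against 12 mm and low forces. Now I'll twist 60° about the tool's z.

Emit:
play_rows(series=[[[0,0,0,0,0,0,3],[0,0,0,0,0,0,5],[0,0,0,0,0,0,6],[0,0,0,0,0,0,6],[0,0,0,0,0,0,6],[0,0,0,0,0,0,6],[0,0,0,0,0,0,6],[0,0,0,0,0,0,6],[0,0,0,0,0,0,6],[0,0,0,0,0,0,5],[0,0,0,0,0,0,5],[0,0,0,0,0,0,0],[0,0,0,0,0,0,0]]])

```text
time_s: 5.4
eef_pos: [0.5228, -0.2009, 0.2278]
tool_rot: [-0.447, 0.851, -0.012, 0.275]
ft_force: [-4.6, 0.0, 3.3]
finger_gap: 0.0111
```

```bash
python3 - <<'E'
from plan import *
st()
s=monitor.read_state();R=Rn.from_quat(s['tool_rot']).as_matrix();print('tool F',(R.T@s['ft_force']).round(1),'M',(R.T@s['moment']).round(2))
cap('scene','s3');cap('top','t3')
a=[cv2.resize(cv2.imread(f'pics/{f}.png')[y0:y0+60,x0:x0+64],None,fx=6,fy=6,interpolation=2) for f,x0,y0 in(('s3',240,200),('t3',355,180))]
cv2.imwrite('pics/c3.png',np.hstack(a))
E
```

```text
t 5.4 p [ 0.5228 -0.2009  0.2278] q [-0.8   0.27  1.71  0.61  1.05  1.09] F [-4.6  0.   3.3] Mo [0.06 0.64 0.28] gap 0.0111
TCP in bottle mm [-0.2  0.3 27. ] rot err (tool axes deg) [-0.1   0.   59.84]
tool F [ 0.6  2.6 -5. ] M [-0.64  0.26 -0.06]
```

View pics/c3.png

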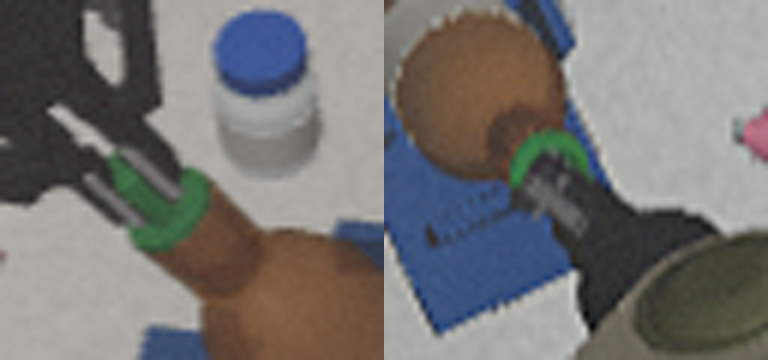

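The head turned with the jaws by 60° and the twist moment is back near zero, so it is free. Now I'll draw it out along the neck.

Emit:
play_rows(series=[[[0,0,0,-0.05,0,0,0],[0,0,0,-0.1,0,0,0],[0,0,0,-0.1,0,0,0],[0,0,0,-0.15,0,0,0],[0,0,0,-0.2,0,0,0],[0,0,0,-0.2,0,0,0],[0,0,0,-0.2,0,0,0],[0,0,0,-0.2,0,0,0],[0,0,0,-0.2,0,0,0],[0,0,0,-0.2,0,0,0],[0,0,0,-0.2,0,0,0],[0,0,0,-0.2,0,0,0],[0,0,0,0,0,0,0]]])

```text
time_s: 6.8
eef_pos: [0.4845, -0.2194, 0.2966]
tool_rot: [-0.446, 0.852, -0.012, 0.275]
ft_force: [0.5, 0.0, -1.1]
finger_gap: 0.0114
```

```bash
python3 - <<'E'
from plan import *
st()
cap('scene','s4');cap('top','t4')
a=[cv2.resize(cv2.imread(f'pics/{f}.png')[y0:y0+60,x0:x0+64],None,fx=6,fy=6,interpolation=2) for f,x0,y0 in(('s4',230,190),('t4',355,180))]
cv2.imwrite('pics/c4.png',np.hstack(a))
E
```

```text
t 6.8 p [ 0.4845 -0.2194  0.2966] q [-0.89  0.16  1.66  0.58  1.23  1.12] F [ 0.5  0.  -1.1] Mo [-0.14  0.27  0.02] gap 0.0114
TCP in bottle mm [  0.2  -0.2 107.9] rot err (tool axes deg) [-2.000e-02  8.000e-02  5.996e+01]
```

View pics/c4.png

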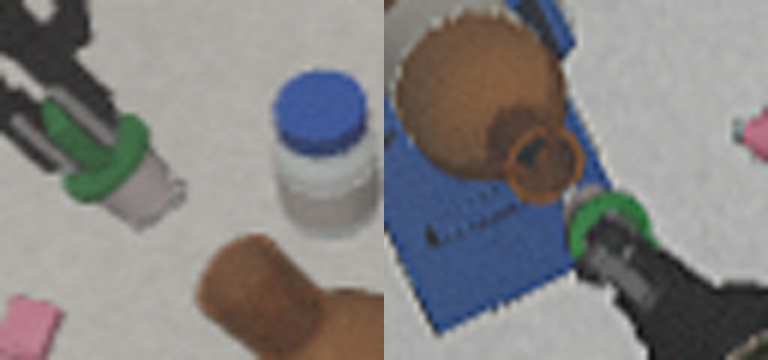

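The stopper is out and held, with the white taper and foot clear of the open neck. Next I'll carry it above the tray and turn it upright.

```bash
python3 - <<'E'
from plan import *
s=monitor.read_state();R=Rn.from_quat(s['tool_rot']).as_matrix();z=R[:,2]
ax=np.cross(z,[0,0,-1]);ang=np.arccos(-z[2]);Rd=Rn.from_rotvec(ax/np.linalg.norm(ax)*ang).as_matrix()@R
print('x axis',R[:,0].round(3),Rd.round(3).tolist());np.save('Rd.npy',Rd)
pt=np.array([.496,.190,.30]);n=18;p=s['eef_pos']
rows(pt,Rd,n)
w=Rn.from_matrix(R.T@Rd).as_rotvec()/n
A=sum(Rn.from_rotvec(k*w).as_matrix() for k in range(n));t=np.linalg.solve(R@A,pt-p)
for k in range(n):
    p=p+R@t;R=R@Rn.from_rotvec(w).as_matrix()
    if k%3==0:print(p.round(3),'foot',(p+R@[0,0,.06]).round(3))
E
```

```text
x axis [-0.452 -0.765 -0.458] [[-0.571, -0.821, 0.0], [-0.821, 0.571, 0.0], [-0.0, -0.0, -1.0]]
n 18 shift(units) [-0.47   0.314  0.069] turn deg [-0.89  1.54  0.  ] dist 0.409
[ 0.485 -0.196  0.299] foot [ 0.512 -0.184  0.247]
[ 0.487 -0.128  0.305] foot [ 0.509 -0.118  0.251]
[ 0.489 -0.06   0.31 ] foot [ 0.507 -0.052  0.253]
[0.491 0.008 0.311] foot [0.504 0.014 0.253]
[0.493 0.076 0.309] foot [0.501 0.08  0.25 ]
[0.495 0.145 0.305] foot [0.498 0.146 0.245]
```

Emit:
play_rows(series=[[[0,-0.47,0.314,0.069,-0.89,1.54,0],[0,-0.47,0.314,0.069,-0.89,1.54,0],[0,-0.47,0.314,0.069,-0.89,1.54,0],[0,-0.47,0.314,0.069,-0.89,1.54,0],[0,-0.47,0.314,0.069,-0.89,1.54,0],[0,-0.47,0.314,0.069,-0.89,1.54,0],[0,-0.47,0.314,0.069,-0.89,1.54,0],[0,-0.47,0.314,0.069,-0.89,1.54,0],[0,-0.47,0.314,0.069,-0.89,1.54,0],[0,-0.47,0.314,0.069,-0.89,1.54,0],[0,-0.47,0.314,0.069,-0.89,1.54,0],[0,-0.47,0.314,0.069,-0.89,1.54,0],[0,-0.47,0.314,0.069,-0.89,1.54,0],[0,-0.47,0.314,0.069,-0.89,1.54,0],[0,-0.47,0.314,0.069,-0.89,1.54,0],[0,-0.47,0.314,0.069,-0.89,1.54,0],[0,-0.47,0.314,0.069,-0.89,1.54,0],[0,-0.47,0.314,0.069,-0.89,1.54,0],[0,0,0,0,0,0,0],[0,0,0,0,0,0,0]]])

```text
time_s: 8.9
eef_pos: [0.4956, 0.19, 0.2997]
tool_rot: [-0.464, 0.886, 0.001, -0.001]
ft_force: [-0.5, -0.0, -0.5]
finger_gap: 0.0108
```

```bash
python3 - <<'E'
from plan import *
st();Rd=np.load('Rd.npy');rows(np.array([.496,.190,.30]),Rd,1)
cap('scene','s5');cap('top','t5')
C=np.load('pics/s5.npz')
cv2.imwrite('pics/c5.png',cv2.resize(C['img'][90:220,250:400],None,fx=5,fy=5,interpolation=2)[:600])
E
```

```text
t 8.9 p [0.4956 0.19   0.2997] q [0.15 0.3  1.39 0.   1.46 2.32] F [-0.5 -0.  -0.5] Mo [ 0.01 -0.05 -0.04] gap 0.0108
TCP in bottle mm [158.2 365.5  12.8] rot err (tool axes deg) [-29.15  16.74  58.28]
n 1 shift(units) [-0.006 -0.007 -0.009] turn deg [ 0.11 -0.09  0.09] dist 0.001
```

View pics/c5.png

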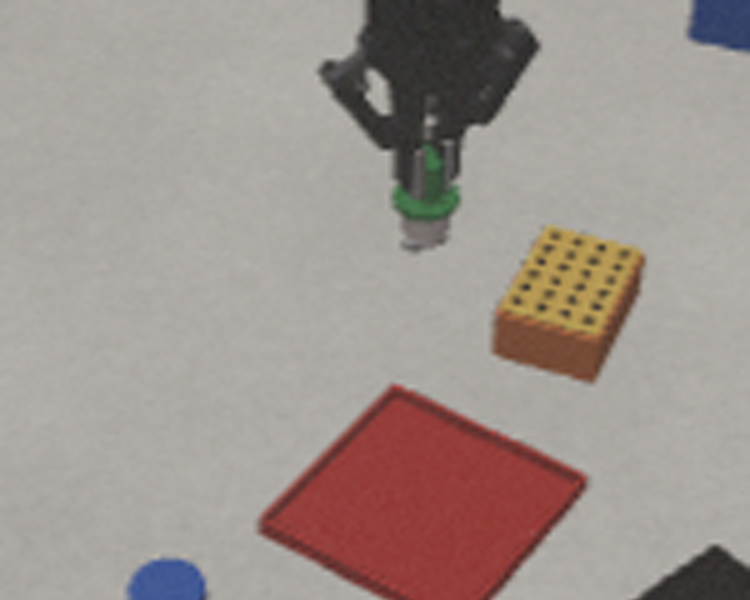

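View pics/t5.png

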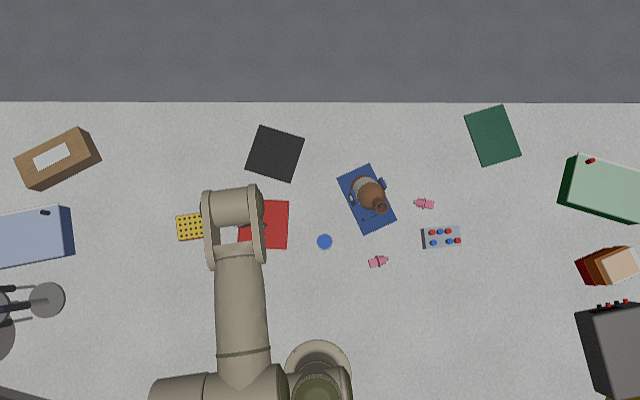

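The stopper hangs upright over the red tray (crop (425,215), tray centred at (425,490)). I'll lower it to just above the floor.

Emit:
play_rows(series=[[[0,0,0,0.3,0,0,0],[0,0,0,0.5,0,0,0],[0,0,0,0.5,0,0,0],[0,0,0,0.5,0,0,0],[0,0,0,0.5,0,0,0],[0,0,0,0.5,0,0,0],[0,0,0,0.5,0,0,0],[0,0,0,0.5,0,0,0],[0,0,0,0.5,0,0,0],[0,0,0,0.5,0,0,0],[0,0,0,0.4,0,0,0],[0,0,0,0.3,0,0,0],[0,0,0,0.15,0,0,0],[0,0,0,0,0,0,0],[0,0,0,0,0,0,0]]])

```text
time_s: 10.5
eef_pos: [0.4956, 0.1897, 0.0747]
tool_rot: [-0.464, 0.886, 0.0, -0.0]
ft_force: [0.4, -0.7, -0.7]
finger_gap: 0.0109
```

Emit:
play_rows(series=[[[0,0,0,0.05,0,0,0],[0,0,0,0.05,0,0,0],[0,0,0,0.03,0,0,0],[0,0,0,0,0,0,0]]])

```text
time_s: 10.9
eef_pos: [0.4953, 0.1898, 0.0689]
tool_rot: [-0.464, 0.886, 0.0, -0.001]
ft_force: [-0.2, 1.3, -1.0]
finger_gap: 0.0112
```

```bash
python3 - <<'E'
from plan import *
st()
cap('scene','s6');C=np.load('pics/s6.npz')
cv2.imwrite('pics/c6.png',cv2.resize(C['img'][140:220,290:380],None,fx=7,fy=7,interpolation=2))
E
```

```text
t 10.9 p [0.4953 0.1898 0.0689] q [0.14 0.54 1.68 0.   0.92 2.32] F [-0.2  1.3 -1. ] Mo [-0.    0.02 -0.06] gap 0.0112
TCP in bottle mm [  35.6  365.5 -182.7] rot err (tool axes deg) [-29.11  16.75  58.34]
```

View pics/c6.png

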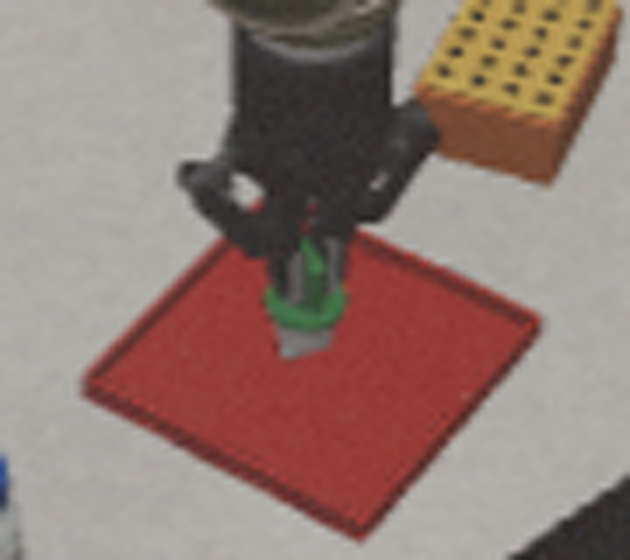

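There's no contact yet, so I'll creep down.

Emit:
play_rows(series=[[[0,0,0,0.025,0,0,0],[0,0,0,0.025,0,0,0],[0,0,0,0.025,0,0,0],[0,0,0,0,0,0,0]]])

```text
time_s: 11.35
eef_pos: [0.4953, 0.1897, 0.0659]
tool_rot: [-0.464, 0.886, 0.0, -0.001]
ft_force: [-0.3, -0.7, -0.5]
finger_gap: 0.0116
```

Emit:
play_rows(series=[[[0,0,0,0.025,0,0,0],[0,0,0,0,0,0,0]]])

```text
time_s: 11.55
eef_pos: [0.4953, 0.1897, 0.0649]
tool_rot: [-0.464, 0.886, 0.0, -0.001]
ft_force: [0.1, -0.3, -0.3]
finger_gap: 0.0108
```

Emit:
play_rows(series=[[[0,0,0,0.02,0,0,0],[0,0,0,0,0,0,0]]])

```text
time_s: 11.75
eef_pos: [0.4953, 0.1898, 0.0641]
tool_rot: [-0.464, 0.886, 0.0, -0.001]
ft_force: [0.2, 0.1, -0.1]
finger_gap: 0.0109
```

Emit:
play_rows(series=[[[0,0,0,0.015,0,0,0],[0,0,0,0,0,0,0]]])

```text
time_s: 11.95
eef_pos: [0.4954, 0.1898, 0.0639]
tool_rot: [-0.464, 0.886, 0.0, -0.001]
ft_force: [-0.9, 0.4, 2.1]
finger_gap: 0.0114
```

Emit:
play_rows(series=[[[0,0,0,0.015,0,0,0],[0,0,0,0,0,0,0]]])

```text
time_s: 12.15
eef_pos: [0.4955, 0.1898, 0.0638]
tool_rot: [-0.464, 0.886, 0.0, -0.001]
ft_force: [-3.7, -1.0, 9.6]
finger_gap: 0.0109
```

Emit:
play_rows(series=[[[0,0,0,0.01,0,0,0],[0,0,0,0,0,0,0]]])

```text
time_s: 12.35
eef_pos: [0.4956, 0.1898, 0.0638]
tool_rot: [-0.464, 0.886, 0.0, -0.0]
ft_force: [-4.1, -0.5, 13.5]
finger_gap: 0.0108
```

It's in contact with the floor at 13 N, at the expected height of 64 mm. I'll ease the load and open slowly.

Emit:
play_rows(series=[[[0,0,0,-0.02,0,0,0],[0,0,0,0,0,0,0],[12,0,0,0,0,0,0],[14,0,0,0,0,0,0],[17,0,0,0,0,0,0],[20,0,0,0,0,0,0],[24,0,0,0,0,0,0],[30,0,0,0,0,0,0],[36,0,0,0,0,0,0],[36,0,0,0,0,0,0]]])

```text
time_s: 13.35
eef_pos: [0.4953, 0.1897, 0.0634]
tool_rot: [-0.464, 0.886, 0.0, -0.001]
ft_force: [-0.5, 0.4, -0.0]
finger_gap: 0.0364
```

```bash
python3 - <<'E'
from plan import *
st()
cap('scene','s7');C=np.load('pics/s7.npz')
cv2.imwrite('pics/c7.png',cv2.resize(C['img'][140:220,290:380],None,fx=7,fy=7,interpolation=2))
E
```

```text
t 13.35 p [0.4953 0.1897 0.0634] q [0.14 0.55 1.69 0.   0.91 2.32] F [-0.5  0.4 -0. ] Mo [ 0.03 -0.01  0.06] gap 0.0364
TCP in bottle mm [  32.7  365.4 -187.4] rot err (tool axes deg) [-29.1   16.75  58.34]
```

View pics/c7.png

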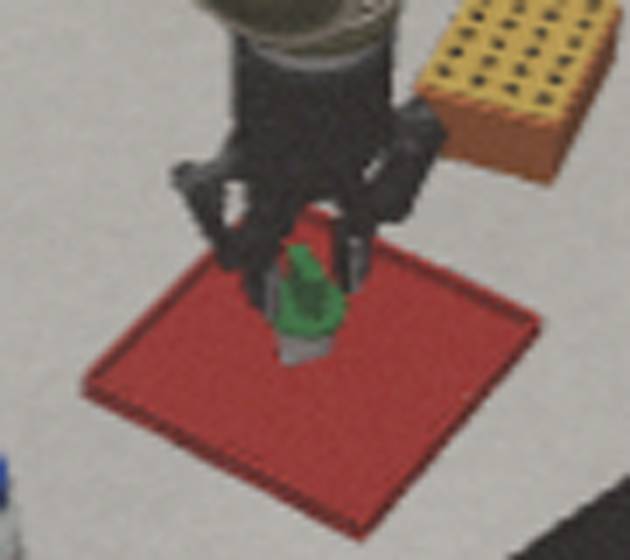

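The fingers are open and the stopper stands between them, but it seems to lean. I'll wait and look again before retreating.

Emit:
play_rows(series=[[[44,0,0,0,0,0,0],[50,0,0,0,0,0,0],[50,0,0,0,0,0,0]]])

```text
time_s: 13.7
eef_pos: [0.4953, 0.1898, 0.0634]
tool_rot: [-0.464, 0.886, 0.0, -0.001]
ft_force: [0.4, 0.2, -0.2]
finger_gap: 0.05
```

```bash
python3 - <<'E'
from plan import *
st()
cap('scene','s8');C=np.load('pics/s8.npz')
cv2.imwrite('pics/c8.png',cv2.resize(C['img'][150:210,295:365],None,fx=10,fy=10,interpolation=2))
E
```

```text
t 13.7 p [0.4953 0.1898 0.0634] q [0.14 0.55 1.69 0.   0.91 2.32] F [ 0.4  0.2 -0.2] Mo [-0.02 -0.05  0.07] gap 0.05
TCP in bottle mm [  32.7  365.5 -187.4] rot err (tool axes deg) [-29.1   16.74  58.34]
```

View pics/c8.png

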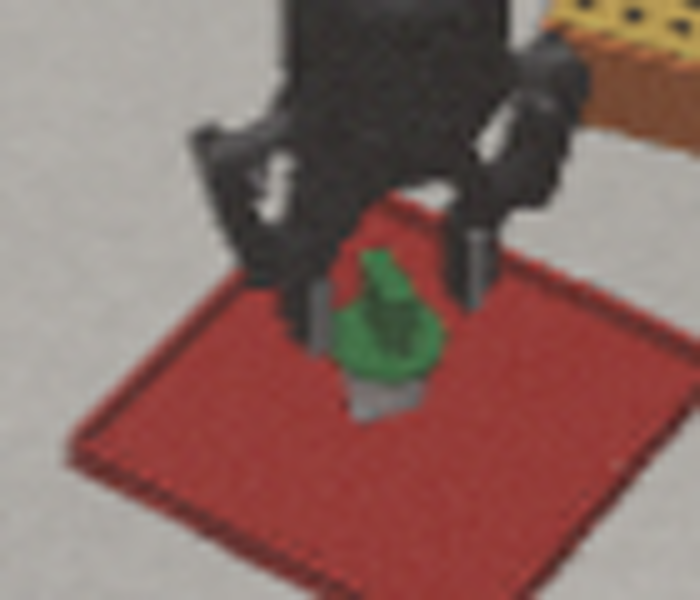

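It's unchanged and standing, and the pads are well clear. I'll retreat straight up.

Emit:
play_rows(series=[[[50,0,0,-0.1,0,0,0],[50,0,0,-0.3,0,0,0],[50,0,0,-0.5,0,0,0],[50,0,0,-0.5,0,0,0],[50,0,0,-0.5,0,0,0],[50,0,0,-0.5,0,0,0],[50,0,0,-0.5,0,0,0],[50,0,0,-0.4,0,0,0],[50,0,0,-0.2,0,0,0],[50,0,0,0,0,0,0],[50,0,0,0,0,0,0],[50,0,0,0,0,0,0]]])

```text
time_s: 14.95
eef_pos: [0.4952, 0.1897, 0.2026]
tool_rot: [-0.464, 0.886, 0.001, -0.002]
ft_force: [-0.3, -0.1, -0.1]
finger_gap: 0.05
```

```bash
python3 - <<'E'
from plan import *
st()
cap('scene','s9');C=np.load('pics/s9.npz');cap('top','t9')
cv2.imwrite('pics/c9.png',cv2.resize(C['img'][130:220,290:380],None,fx=6,fy=6,interpolation=2))
h=cv2.cvtColor(C['img'],cv2.COLOR_BGR2HSV)
ms=((h[...,0]>50)&(h[...,0]<90)&(h[...,1]>80));ms[:150]=0;ms[215:]=0;ms[:,:295]=0;ms[:,375:]=0
vs,us=np.where(ms);P=np.array([world(C,u,v) for u,v in zip(us,vs) if C['range_z'][v,u]>0]);print(len(P),P.mean(0),P.min(0),P.max(0))
E
```

```text
t 14.95 p [0.4952 0.1897 0.2026] q [0.14 0.37 1.55 0.   1.23 2.32] F [-0.3 -0.1 -0.1] Mo [ 0.01 -0.04  0.01] gap 0.05
TCP in bottle mm [106.3 365.4 -69.3] rot err (tool axes deg) [-29.19  16.77  58.34]
60 [0.49911584 0.18390756 0.04883908] [0.47791576 0.16820395 0.03851086] [0.51656479 0.20578646 0.07473695]
```

View pics/c9.png

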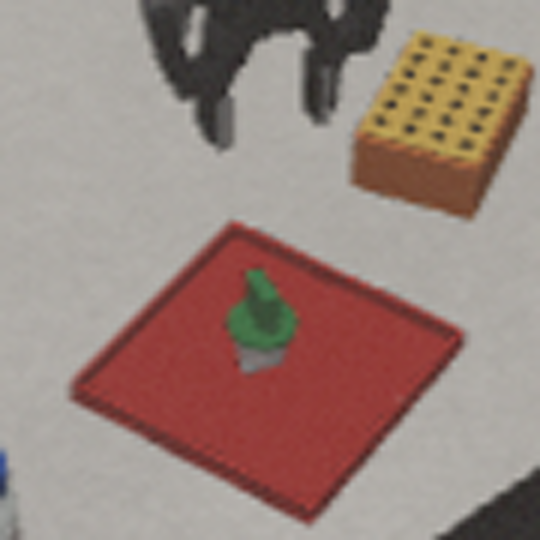

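View pics/t9.png

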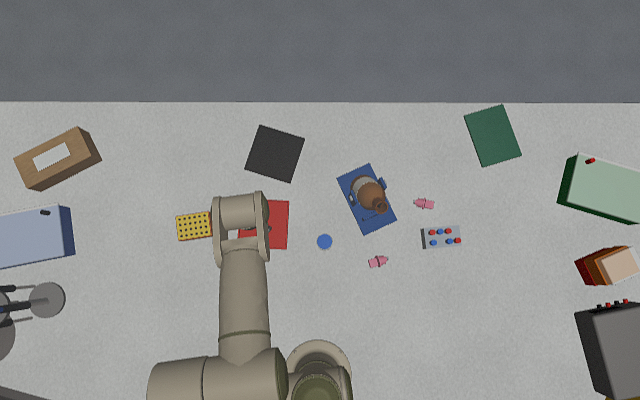

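The stopper stands upright in the red tray (crop (263,320)). Its green part spans z of 39 to 75 mm, which fits the flange at 37 mm and the head top at 73 mm. The bystanders are where they were, so I'm handing in.

```bash
python3 -c "
from h import *
print(r.hand_in());print(monitor.read_state()['time_s'])"
```

```text
the job is handed in; nothing more can be done
None
the job is handed in; nothing more can be done
```

The stopper is out of the bottle and standing on its foot inside the red tray, let go. I handed the job in at about 15 s of the 42 s; `r.hand_in()` gives no verdict.

- **Twist and draw:** I gripped the flat head across its thickness and turned it 60° until the twist moment fell to about zero. I then drew it 80 mm along the neck.
- **Placing:** I lowered it upright until the foot met the tray floor at 13 N, eased the load, opened slowly and backed straight up.
- **Last checks:** The final picture shows it upright near the tray's middle, about (0.499, 0.184), with the green part between 39 and 75 mm high. The gripper is clear, wrist forces are near zero, and by eye the tip box, tube rack and jar have not moved.
- **Disagreements:** The two cameras' base-plate corners put the mouth about 9 mm apart, so I used the depth fits, which agreed within about 3 mm. While the fingers opened the stopper looked slightly tilted, but it was unchanged in the next two pictures. I did not measure its final tilt beyond the heights.

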